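Load the sieve shaker

TASK

Get the little sieve shaker ready to run: push the receiver pan, which stands at the front of the shaker's deck, back under the two guide lips until it has passed the spring rollers and is fully home against the rear stop. Then set the sieve on the pan and after that the lid on the sieve, each put down gently so that its lower rim drops into the part below and it sits flat. Leave the vials standing where they are.

Things in the scene. Friction and masses are not known exactly. Their poses are not given: they have to be found in the camera images.
- shaker: fixed grey box-shaped sieve shaker with a pale deck on top, 204 mm long (its x), 140 mm wide (its y). Origin on the worktop under it; x points from its control panel (front, near the robot) to the rear stop, z up. Deck surface 52 mm above the origin, from x = -107 to +97 mm, y = -70 to +70 mm. Rear stop on the deck: 12 mm high, its face at x = +80 mm
- pocket (a point): point on the deck surface where the centre of the pan's underside lies when fully home (45 mm to +x of the shaker's origin); axes as the shaker's. Two guide rails 12 mm high, 74 mm apart inside, run along x from 37 mm before to 45 mm past this point; their lips, 9 to 12 mm above the deck, overhang inward to 63 mm apart
- mouth (a point): point on the deck surface midway between the rails' front ends (8 mm to +x of the shaker's origin); axes as the shaker's. Flared lead-in walls, 12 mm high, widen from here to about 102 mm apart 25 mm further front. 17 mm behind this point a spring roller on each side stands 8 mm into the channel; it yields as the pan's foot is pushed past (about 6 N), then holds the foot against the stop
- pan: round steel receiver pan, loose on the front of the deck: foot flange 70 mm diameter, 6 mm thick; above it an open cup of 54 mm outer and 48 mm inner diameter, rim 27 mm above the underside. Origin: centre of its underside, z up
- sieve: round steel sieve, open top, wire mesh inside, 30 mm high: the lowest 6 mm is a chamfered spigot of 43 mm diameter that fits into the pan's cup; above it the frame, 54 mm outer and 48 mm inner diameter. Stands upright on the worktop. Origin: centre of its underside (foot of the spigot), z up. Seated on the pan, its origin is 21 mm above the pan's
- lid: round steel lid with a black knob: 43 mm spigot (lowest 6 mm, chamfered), 54 mm disc from 6 to 10 mm, knob from 10 to 31 mm, 20 mm diameter in its upper 12 mm. Stands on the worktop. Origin: centre of its underside (foot of the spigot), z up. Seated on the sieve, its origin is 24 mm above the sieve's
- vial_a: bystander: screw-cap vial, 36 mm diameter, 65 mm high; origin at the centre of its foot
- vial_b: bystander: screw-cap vial, 36 mm diameter, 52 mm high; origin at the centre of its foot
- vial_c: bystander: screw-cap vial, 36 mm diameter, 63 mm high; origin at the centre of its foot
There are look-alikes about, which are no part of the job. Leave any green or pink look-alike of the sieve alone.

How it is judged:
By the outcome, as a careful person would: the job done as asked, in the order asked, and still so for the second after the job is handed in, with the robot touching nothing.
It also fails if it takes over 64 s, if anything falls off the work surface, if the arm or the gripper's body presses on something with over 40 N, if the wrist force passes 120 N, or if a joint passes its speed limit or range.

ROBOT

A 7-joint arm with a two-finger parallel gripper is mounted at the origin on a cart in front of the work surface, level with it; the furniture and walls round the work are solid. World frame = base frame: x ahead of the robot, y to its left, z up, the work surface at z = 0. Lengths are in m, angles in degrees, forces in N, time in s.
With the tool pointing down it reaches from about 0.425 to 0.875 m from the base axis. Payload 8.4 kg.
Tool frame: the origin (TCP) lies at the very end of the fingers, on their centre line; the grasp point (between the pads) lies 19 mm behind it; x points along the fingers, y is the direction in which the jaws open and shut, and the axes are right-handed (so a half turn about x gives the same grasp; the last joint's range is limited). The gripper opens to 85 mm and grips with 20 to 120 N. Pads are 22 mm wide; open, the fingers measure 114 mm over their backs; the gripper's body (76 mm by 85 mm) begins 54 mm behind the grasp point. The pads swing forward as they close: fully open they stand 13 mm farther back than shut.
Start: joints at [-71.574, 19.091, 2.286, 83.961, -0.768, 76.965, -3.352], TCP at [0.266, 0.593, 0.211] pointing down, gripper open.
Joint ranges: [-147.57, 147.57], [-21.85, 119.76], [-74.77, 79.35], [14.55, 137.4], [-85.83, 265.84], [4.83, 119.75], [-152.11, 152.11]. Speed limits (degrees/s): [127.2, 127.2, 159.86, 159.86, 180, 180, 180].

INTERFACE

Orientations are given as a 3x3 rotation matrix whose columns are the frame's x, y, z axes.
In Python, from station import bot, eyes gives the robot as it stands.
- The arm moves only by the tool play_rows, never from a script. Its argument "increments" is a list of rows, each a list of 3 entries, a list of its own where there are three numbers: the turn, a rotation vector about the tool's x, y, z in degrees, then the shift along the tool's x, y, z in mm, then the gripper's target within -1 to 1 (fully open at 1, half-way at 0, shut at -1). In form: [[[wx, wy, wz], [dx, dy, dz], hand], ...]. A call has 1 to 20 rows; each row is the pose to reach, as a shift and turn from the pose commanded when the call began, along the tool's axes at that moment; what a row does not reach only later rows make up. A row lasts 1/12 s, in which the tool goes at most 41.7 mm and 7.16 degrees, less where a joint would pass 70% of its speed; a pose out of reach is approached as far as the arm can. A call with a gripper value outside its range is refused whole. The fingers move at their own pace and stop on an object; "force" is the grip in N (left out, the last holds). Time passes only in rows, so rows that repeat a pose let the fingers close. It gives the time, the measured TCP pose, the force and the opening at its end, in the units of the state.
- bot.sense(): the state, without advancing time (a new reading comes with each control period).
- eyes.snapshot(name): name is "side" or "top" or "wrist"; returns a dict with "pixels" (480x640x3 uint8, red, green, blue), "range_z" (480x640 float32, m along the optical axis (not along the pixel's ray), 0 where there is no reading), "fov_y" (degrees; the focal length in pixels is half the picture's height over the tangent of half this angle, whatever the lens; pixels are square), "cx", "cy" (the principal point, pixels), "k1" (the pictures are not rectified: a ray, as slopes to the right and down, at radius r is drawn at 1 + k1 r^2 times it, then the intrinsics apply), "eye" and "attitude" of the camera in the world. Camera axes: x right, y down, z forward; pixel columns grow to the right and rows downward; lengths in m; the calibration is good to about 2 mm. A picture is of the moment at which its call begins.
- bot.hand_in(): hands the job in, once; it reports no verdict.
The state is a dict: "time_s": time; "qpos": joint angles; "joint_velocities": joint speeds; "effort": joint torques, N m; "tool_pos": TCP position; "eef_rot": TCP orientation; "force": force on the tool from outside, world axes, zero at the start; "moment": the same for the moment, N m; "opening": finger opening in m.
Only numpy, scipy, OpenCV 4.12 (cv2) and the standard library are available. Lean on these libraries where they do the work, as an engineer would, in place of code of your own. Each camera call takes 0.05 s, during which the arm holds its last target. There are 200 camera calls.

## Working session

There is one attempt and no reset: what is moved stays moved. The work goes in short steps, Python scripts to look and compute and a tool call to move; the robot and the scene stay as the last step left them, time stands still between calls to the robot, and variables do not carry over. Pictures are saved under pics/ and viewed, about 8 in all and at most 12, crops included, and the job is handed in when it is done.

Besides the shell and the picture viewer there is one more tool, called after "Emit:" as name(argument=value, ...) on one line, values as JSON. play_rows: Moves the arm, as the interface text tells. Its arguments: {"type":"object","properties":{"increments":{"type":"array"},"force":{"type":"number"}},"required":["increments"]}

```bash
mkdir -p pics; ls; cat > h.py <<'E'
import numpy as np, cv2
from station import bot, eyes
def snap(n):
    s=eyes.snapshot(n); s['f']=240/np.tan(np.radians(s['fov_y'])/2); return s
def save(s,name,crop=None,scale=1):
    p=s['pixels'][:,:,::-1]
    if crop: u0,v0,u1,v1=crop; p=p[v0:v1,u0:u1]
    cv2.imwrite('pics/'+name+'.png',cv2.resize(p,None,fx=scale,fy=scale,interpolation=cv2.INTER_CUBIC))
def rays(s,uv):
    K=np.array([[s['f'],0,s['cx']],[0,s['f'],s['cy']],[0,0,1.]])
    d=(np.asarray(uv,float).reshape(-1,2)-[s['cx'],s['cy']])/s['f']
    x=d.copy()
    for _ in range(30): x=d/(1+s['k1']*(x**2).sum(1,keepdims=True))
    return np.c_[x,np.ones(len(x))]@np.array(s['attitude']).T
def onplane(s,uv,z):
    r=rays(s,uv); e=np.array(s['eye']); return e+r*((z-e[2])/r[:,2])[:,None]
def cloud(s):
    v,u=np.mgrid[0:480,0:640]; r=rays(s,np.c_[u.ravel(),v.ravel()])
    P=np.array(s['eye'])+r*s['range_z'].reshape(-1,1); P[s['range_z'].ravel()==0]=np.nan
    return P.reshape(480,640,3)
def proj(s,P):
    q=(np.asarray(P,float).reshape(-1,3)-s['eye'])@np.array(s['attitude']); x=q[:,:2]/q[:,2:]
    return x*(1+s['k1']*(x**2).sum(1,keepdims=True))*s['f']+[s['cx'],s['cy']]
E
python3 - <<'E'
from h import *
st=bot.sense(); print({k:np.round(v,3).tolist() for k,v in st.items()})
for n in ['top','side']:
    s=snap(n); save(s,n+'0'); np.save(n+'0.npy',s,allow_pickle=True)
    print(n,s['eye'],np.round(s['attitude'],3).tolist(),s['fov_y'],s['cx'],s['cy'],s['k1'])
E
```

```text
pics
{'time_s': 0.0, 'qpos': [-71.574, 19.132, 2.285, 84.01, -0.77, 76.967, -3.351], 'joint_velocities': [0.042, 0.094, 0.079, -0.067, -0.082, -0.001, -0.069], 'effort': [0.001, -65.856, 1.366, -40.556, 0.017, 0.013, -0.0], 'tool_pos': [0.265, 0.593, 0.21], 'eef_rot': [[-0.001, 0.409, 0.913], [-0.002, 0.913, -0.409], [-1.0, -0.002, 0.0]], 'force': [-0.098, 0.631, 0.021], 'moment': [-0.027, -0.034, 0.067], 'opening': 0.085}
top [ 0.45460395 -0.06591972  1.22046209] [[-0.018, -0.991, 0.133], [-1.0, 0.018, -0.002], [0.0, -0.133, -0.991]] 43.611856931420526 320.2971796677767 228.40762980172076 -0.19568249449808098
side [ 0.61210361 -1.04091637  0.48590996] [[0.999, 0.03, -0.019], [0.03, -0.415, 0.91], [0.02, -0.91, -0.415]] 45.7879270726191 327.02098751840845 241.8719575571658 0.0494915492038035
```

View pics/top0.png

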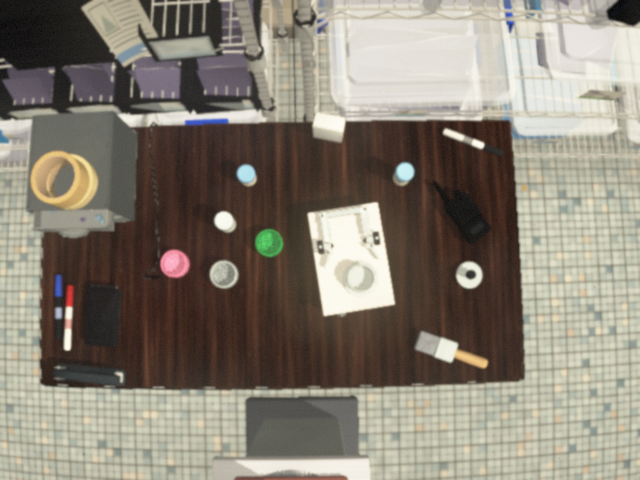

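View pics/side0.png

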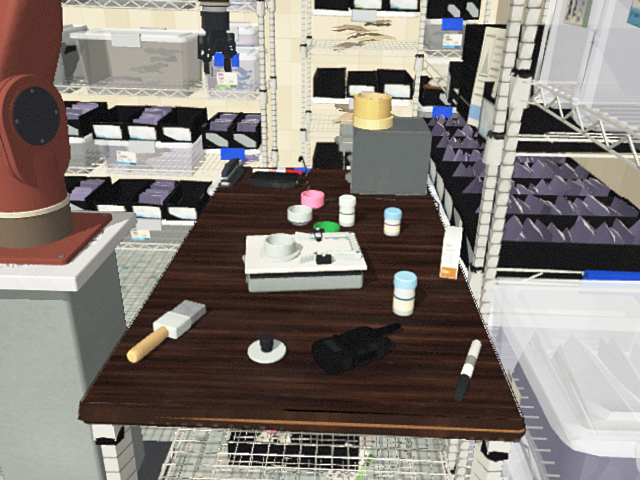

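Both pictures show the same layout. The grey sieve is at top (224,274) / side (300,215). Its look-alikes are green at top (269,243) and pink at top (175,264). The shaker has the pan on its deck at top (358,277), and the lid is at top (469,275). The vials are at top (247,175), (403,174) and (225,222). I choose the grey one as the sieve.

```bash
cat > m0.py <<'E'
from h import *
s=np.load('top0.npy',allow_pickle=True).item(); C=cloud(s)
def blob(u,v,z0,z1,r=25):
    m=np.zeros((480,640),bool); m[v-r:v+r,u-r:u+r]=1
    m&=(C[:,:,2]>z0)&(C[:,:,2]<z1); P=C[m]
    return P
for n,u,v,z0,z1 in [('sieve',224,274,.022,.04),('green',269,243,.022,.04),('pink',175,264,.022,.04),('lid disc',469,275,.004,.016),('lid knob',469,275,.022,.04),('panrim',358,277,.07,.09),('va',247,175,.04,.08),('vb',403,174,.04,.08),('vc',225,222,.04,.08)]:
    P=blob(u,v,z0,z1,20)
    if len(P)<5: print(n,len(P)); continue
    (c,r)=cv2.minEnclosingCircle(P[:,:2].astype(np.float32)); print(n,len(P),np.round(c,4),'r',round(r,4),'z',np.round(np.percentile(P[:,2],[5,50,95]),4))
m=(C[:,:,2]>.045)&(C[:,:,2]<.058); m[:,:295]=0; m[:,400:]=0; m[:195]=0;m[320:]=0
P=C[m]; h=cv2.convexHull(P[:,:2].astype(np.float32)); print('deck',cv2.minAreaRect(h),np.median(P[:,2]))
b=cv2.boxPoints(cv2.minAreaRect(h)); print(b)
# colour edges of the deck (white) by ray casting
g=s['pixels'].astype(int); w=(g.min(2)>150).astype(np.uint8); w[:,:295]=0; w[:,400:]=0; w[:195]=0; w[320:]=0
c=max(cv2.findContours(w,0,2)[0],key=cv2.contourArea); h=cv2.convexHull(c).reshape(-1,2)
q=onplane(s,h,.052)[:,:2].astype(np.float32); rc=cv2.minAreaRect(q); print('white',rc); print(cv2.boxPoints(rc))
m=(abs(C[:,:,2])<.006); P=C[m]; P=P[(P[:,0]>.2)&(P[:,0]<1)]; print('table',np.percentile(P,[1,99],axis=0))
save(s,'t1',(150,140,500,330),2.2)
E
python3 m0.py
```

```text
sieve 138 [0.5257 0.1267] r 0.0271 z [0.024  0.0295 0.034 ]
green 138 [0.5877 0.0351] r 0.0273 z [0.0248 0.0296 0.0332]
pink 160 [0.5461 0.2342] r 0.0335 z [0.0233 0.0293 0.0337]
lid disc 484 [ 0.5166 -0.3683] r 0.0514 z [0.0048 0.0102 0.0138]
lid knob 80 [ 0.5163 -0.3705] r 0.0104 z [0.0244 0.031  0.0348]
panrim 147 [ 0.5103 -0.1449] r 0.0272 z [0.0722 0.0791 0.0827]
va 265 [0.7265 0.0787] r 0.0187 z [0.045  0.0519 0.0563]
vb 282 [ 0.7212 -0.2366] r 0.0185 z [0.0538 0.0647 0.0681]
vc 278 [0.6297 0.1222] r 0.0183 z [0.0552 0.0625 0.066 ]
deck ((0.551437497138977, -0.1273232400417328), (0.20531921088695526, 0.14055633544921875), 7.950490951538086) 0.05217750735390969
[[ 0.440044   -0.07192019]
 [ 0.45948535 -0.2111255 ]
 [ 0.662831   -0.1827263 ]
 [ 0.64338964 -0.04352099]]
white ((0.5502482056617737, -0.12696222960948944), (0.20719313621520996, 0.14075376093387604), 7.976064205169678)
[[ 0.43788838 -0.07164116]
 [ 0.45741928 -0.21103328]
 [ 0.662608   -0.1822833 ]
 [ 0.64307714 -0.04289117]]
table [[ 0.30006447 -0.47696915 -0.00546957]
 [ 0.98603355  0.51417093  0.00508477]]
```

View pics/t1.png

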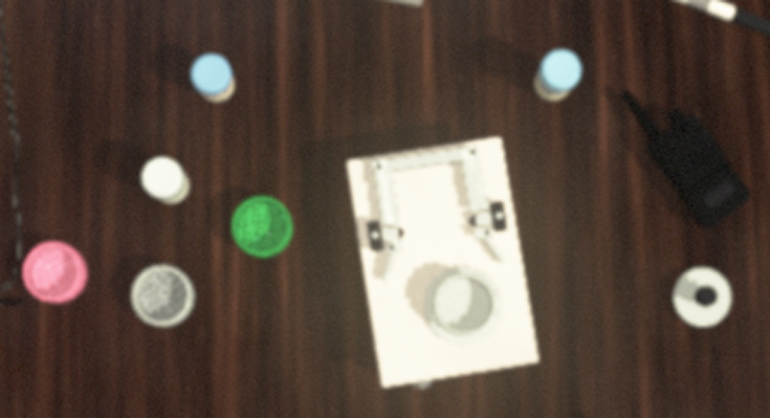

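The grey sieve in the crop at (162,296) is the plain steel one with mesh. The green one is at (262,226) and the pink at (55,272). The pan is at (460,300) on the deck and the lid at (702,297). Measured sizes agree with the description: rim radius 27 mm, heights of 30/79/31 mm, deck 204x140.

```bash
cat >> h.py <<'E'
from scipy.spatial.transform import Rotation as Ro
def down(yaw):
    a=np.radians(yaw); x=np.array([0,0,-1.]); y=np.array([np.cos(a),np.sin(a),0]); return np.c_[x,y,np.cross(x,y)]
def go(p,yaw=7.96,p0=None,R0=None):
    st=bot.sense(); R0=np.array(st['eef_rot']) if R0 is None else R0; p0=np.array(st['tool_pos']) if p0 is None else np.array(p0)
    w=Ro.from_matrix(R0.T@down(yaw)).as_rotvec(degrees=True); d=R0.T@(np.array(p)-p0)*1000
    print('turn',np.round(w,1),'shift',np.round(d,1))
YAW=7.96; O=np.array([.556,-.1264]); ex=np.array([np.cos(np.radians(YAW)),np.sin(np.radians(YAW))]); ey=np.array([-ex[1],ex[0]])
def sh(x,y): return O+x*ex+y*ey
E
python3 -c "
from h import *
go([.45,.27,.21],40); go([.51,-.145,.20])"
```

```text
turn [25.9  0.   0.1] shift [   0.7 -219.3  300.4]
turn [57.9  0.   0.1] shift [  11.2 -573.6  524.7]
```

Emit:
play_rows(increments=[[[0,0,0],[0,-30,40],1],[[0,0,0],[0,-60,80],1],[[6,0,0],[0,-90,120],1],[[12,0,0],[0,-118,160],1],[[18,0,0],[0,-146,200],1],[[24,0,0],[0,-174,240],1],[[30,0,0],[0,-204,275],1],[[36,0,0],[2,-238,305],1],[[42,0,0],[4,-272,330],1],[[48,0,0],[6,-306,355],1],[[54,0,0],[8,-340,380],1],[[58,0,0],[10,-374,405],1],[[58,0,0],[10,-408,425],1],[[58,0,0],[10,-442,445],1],[[58,0,0],[10,-476,465],1],[[58,0,0],[10,-510,487],1],[[58,0,0],[10,-540,505],1],[[58,0,0],[10,-565,518],1],[[58,0,0],[10,-574,525],1],[[58,0,0],[10,-574,525],1]])

```text
time_s: 1.77
tool_pos: [0.5093, -0.1537, 0.2015]
eef_rot: [[0.001, 0.992, 0.128], [-0.003, 0.128, -0.992], [-1.0, 0.0, 0.003]]
force: [-1.1, -0.1, 0.2]
opening: 0.0854
```

```bash
python3 -c "
from h import *
st=bot.sense(); print(st['time_s'],st['tool_pos'],np.round(st['eef_rot'],3),st['force'],np.round(st['qpos'],1))
s=snap('wrist'); np.save('w1.npy',s,allow_pickle=True); save(s,'w1'); print(s['eye'],np.round(s['attitude'],3),s['fov_y'])
"
```

```text
1.7667 [ 0.5093204  -0.1537133   0.20146426] [[ 0.001  0.992  0.128]
 [-0.003  0.128 -0.992]
 [-1.     0.     0.003]] [-1.0878746  -0.06015123  0.2132652 ] [-27.5   5.8  42.5 103.   -3.9  72.7  23.4]
[ 0.50059589 -0.08796435  0.36489556] [[ 0.992  0.123  0.033]
 [ 0.127 -0.958 -0.259]
 [-0.001  0.261 -0.965]] 60.17776150230755
```

View pics/w1.png

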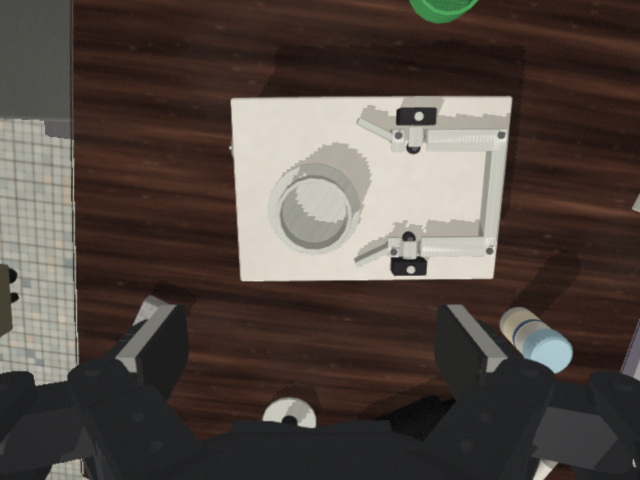

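The wrist view shows the pan cup at (315,213), the rails from (395,135)/(390,247) to the stop at (495,190), and the roller blocks at (416,116) and (408,267). I will measure the pan and the channel from this view.

```bash
cat > m1.py <<'E'
from h import *
def fitc(P):
    A=np.c_[2*P,np.ones(len(P))]; a=np.linalg.lstsq(A,(P**2).sum(1),rcond=None)[0]; return a[:2],np.sqrt(a[2]+a[0]**2+a[1]**2)
def ring(C,c,z0,z1,R=.045):
    m=(C[:,:,2]>z0)&(C[:,:,2]<z1)&(np.hypot(C[:,:,0]-c[0],C[:,:,1]-c[1])<R); P=C[m]
    q=cv2.minEnclosingCircle(P[:,:2].astype(np.float32)); f=fitc(P[:,:2]); print('enc',np.round(q[0],4),round(q[1],4),'fit',np.round(f[0],4),round(f[1],4),len(P),np.median(P[:,2])); return np.array(q[0]),f[0]
def tosh(p): d=np.asarray(p)[...,:2]-O; return np.stack([d@ex,d@ey],-1)
E
python3 - <<'E'
from m1 import *
s=np.load('w1.npy',allow_pickle=True).item(); C=cloud(s)
e,f=ring(C,(.51,-.145),.0755,.084); print('pan sh',tosh(e),tosh(f))
m=(abs(C[:,:,2]-.052)<.003); P=C[m]; P=P[(P[:,0]>.4)&(P[:,0]<.7)&(P[:,1]<0.0)&(P[:,1]>-.25)]; r=cv2.minAreaRect(P[:,:2].astype(np.float32)); print('deck',r)
# rail tops: z ~ .064
S=tosh(C); m=(abs(C[:,:,2]-.064)<.0025)&(S[:,:,0]>.04)&(S[:,:,0]<.075)&(abs(S[:,:,1])<.06)
y=S[m][:,1]; print('rail y', np.round([y[y>0].min(),y[y>0].max(),y[y<0].min(),y[y<0].max()],4), len(y))
m=(abs(C[:,:,2]-.064)<.0025)&(S[:,:,0]>.07)&(S[:,:,0]<.11)&(abs(S[:,:,1])<.025); x=S[m][:,0]; print('stop x',np.percentile(x,[1,50,99]))
h=(S[:,:,0]>0)&(S[:,:,0]<.05)&(abs(abs(S[:,:,1])-.05)<.02); print('max z roller area',np.nanpercentile(C[h][:,2],[90,99,100]))
E
```

```text
enc [ 0.5093 -0.1443] 0.0272 fit [ 0.5094 -0.1441] 0.025 1039 0.07953626840041411
pan sh [-0.04869173 -0.01129607] [-0.04864385 -0.01102279]
deck ((0.5502133369445801, -0.12688812613487244), (0.20395143330097198, 0.14025893807411194), 7.938848495483398)
rail y [ 0.0316  0.047  -0.0468 -0.0308] 2015
stop x [0.07874507 0.08333859 0.08900901]
max z roller area [0.06777599 0.28741769 0.29090432]
```

```bash
sed -i 's/O=np.array(\[.556,-.1264\])/O=np.array([.5553,-.1263])/' h.py; python3 -c "
from m1 import *
st=bot.sense(); print(st['time_s'],st['tool_pos'],st['joint_velocities'].round(2))
go([.5093,-.1443,.12]);go([.5093,-.1443,.064])"
```

```text
1.8167 [ 0.50948369 -0.14987657  0.20109448] [-2.83 -0.86 -4.33  1.2  -0.58  0.45 -3.2 ]
turn [-0.5  0.1  0. ] shift [81.1  0.6 -5.7]
turn [-0.5  0.1  0. ] shift [137.1   0.6  -5.8]
```

Emit:
play_rows(increments=[[[0,0,0],[25,-1,-1.5],1],[[0,0,0],[50,-1,-1.5],1],[[0,0,0],[75,-1,-1.5],1],[[0,0,0],[90,-1,-1.5],1],[[0,0,0],[95,-1,-1.5],1],[[0,0,0],[95,-1,-1.5],1],[[0,0,0],[95,-1,-1.5],1],[[0,0,0],[95,-1,-1.5],1]])

```text
time_s: 2.48
tool_pos: [0.5099, -0.1436, 0.1073]
eef_rot: [[0.002, 0.99, 0.138], [0.0, 0.138, -0.99], [-1.0, 0.002, 0.0]]
force: [0.8, 0.1, 0.4]
opening: 0.0857
```

```bash
python3 -c "
from m1 import *
st=bot.sense(); print(st['time_s'],st['tool_pos'],np.round(st['force'],1))
go([.5093,-.1443,.064])"
```

```text
2.4833 [ 0.50985179 -0.14360742  0.10729183] [0.8 0.1 0.4]
turn [-0.   0.  -0.1] shift [43.3 -0.7  0.6]
```

Emit:
play_rows(increments=[[[0,0,0],[20,0,0.5],1],[[0,0,0],[36,0,0.5],1],[[0,0,0],[42,-0.5,0.5],1],[[0,0,0],[43,-0.5,0.5],1],[[0,0,0],[43,-0.5,0.5],0],[[0,0,0],[43,-0.5,0.5],-0.5],[[0,0,0],[43,-0.5,0.5],-1],[[0,0,0],[43,-0.5,0.5],-1],[[0,0,0],[43,-0.5,0.5],-1],[[0,0,0],[43,-0.5,0.5],-1],[[0,0,0],[43,-0.5,0.5],-1]], force=30)

```text
time_s: 3.4
tool_pos: [0.5087, -0.1443, 0.0633]
eef_rot: [[0.0, 0.991, 0.137], [-0.0, 0.137, -0.991], [-1.0, 0.0, 0.0]]
force: [0.5, -0.3, 0.1]
opening: 0.0008
```

```bash
python3 -c "
from m1 import *
st=bot.sense(); print(st['time_s'],st['tool_pos'],np.round(st['force'],1),st['opening'],tosh(st['tool_pos']))
for x,y in [(-.035,0),(0.005,0),(.045,0)]: go([*sh(x,y),st['tool_pos'][2]])"
```

```text
3.4 [ 0.50867039 -0.14432334  0.06326908] [ 0.5 -0.3  0.1] 0.0008421882849031859 [-0.04867623 -0.01139234]
turn [-0.1  0.  -0. ] shift [  0.   13.7 -11.4]
turn [-0.1  0.  -0. ] shift [  0.   53.7 -11.5]
turn [-0.1  0.  -0. ] shift [  0.   93.7 -11.5]
```

```bash
python3 -c "
from m1 import *
s=snap('side'); np.save('s2.npy',s,allow_pickle=True)
w=snap('wrist'); np.save('w2.npy',w,allow_pickle=True)
a=cv2.resize(s['pixels'][180:310,200:400],(600,390)); b=cv2.resize(w['pixels'],(600,450))
cv2.imwrite('pics/c2.png',np.vstack([a,b])[:,:,::-1][:,:,:])
import cv2
cv2.imwrite('pics/c2.png',cv2.resize(np.hstack([cv2.resize(a,(400,260)),cv2.resize(b,(400,300))[:260]]),(800,260))[:,:,::-1])
C=cloud(w); ring(C,(.51,-.145),.0755,.084)
"
```

```text
enc [ 0.5096 -0.1439] 0.027 fit [ 0.5096 -0.1434] 0.0249 2521 0.07949970571990109
```

View pics/c2.png

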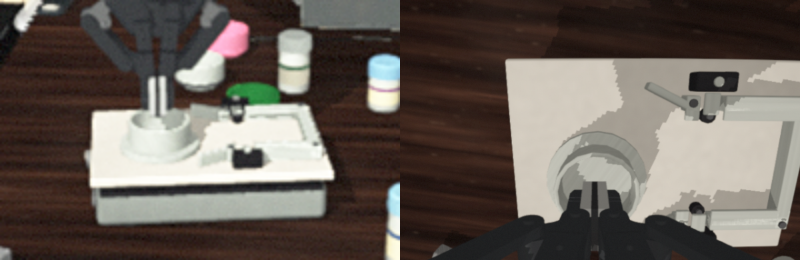

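The side crop shows the shut fingers at (157,95) standing inside the pan's cup, so they passed over the rim. The pan has not moved. Pushing the cup from the inside is actually clean: the push is low and clears the rails and the stop. I will use that.

Emit:
play_rows(increments=[[[0,0,0],[0,4,0],-1],[[0,0,0],[0,8,0],-1],[[0,0,0],[0,11,0],-1],[[0,0,0],[0,14,-1.5],-1],[[0,0,0],[0,17,-3],-1],[[0,0,0],[0,20,-4.5],-1],[[0,0,0],[0,23,-6],-1],[[0,0,0],[0,26,-7.5],-1],[[0,0,0],[0,29,-9],-1],[[0,0,0],[0,32,-10.5],-1],[[0,0,0],[0,35,-11.5],-1],[[0,0,0],[0,38,-11.5],-1],[[0,0,0],[0,41,-11.5],-1],[[0,0,0],[0,44,-11.5],-1],[[0,0,0],[0,44,-11.5],-1],[[0,0,0],[0,44,-11.5],-1]])

```text
time_s: 4.83
tool_pos: [0.5507, -0.127, 0.0631]
eef_rot: [[-0.0, 0.991, 0.137], [-0.0, 0.137, -0.991], [-1.0, -0.0, 0.0]]
force: [-1.1, -0.1, 1.4]
opening: -0.0003
```

```bash
python3 -c "
from m1 import *
st=bot.sense(); print(st['time_s'],st['tool_pos'],np.round(st['force'],1),tosh(st['tool_pos']))
w=snap('wrist'); C=cloud(w); e,f=ring(C,st['tool_pos'],.0755,.084); print(tosh(e),tosh(f))
"
```

```text
4.8333 [ 0.55065044 -0.12703715  0.063053  ] [-1.1 -0.1  1.4] [-4.70684282e-03 -8.61708023e-05]
enc [ 0.5201 -0.1292] 0.0177 fit [ 0.5128 -0.1393] 0.0206 975 0.07940358206526255
[-0.03529423  0.00197919] [-0.0439102  -0.00697851]
```

```bash
cat >> m1.py <<'E'
from scipy.optimize import least_squares
def rimfit(C,c,z0,z1,R=.06,rin=.024,rout=.027):
    m=(C[:,:,2]>z0)&(C[:,:,2]<z1)&(np.hypot(C[:,:,0]-c[0],C[:,:,1]-c[1])<R); P=C[m][:,:2]
    f=lambda q:(lambda d: np.maximum(0,d-rout)+np.maximum(0,rin-d))(np.hypot(*(P-q).T))
    q=min((least_squares(f,np.array(c)[:2]+o,loss='soft_l1',f_scale=.001) for o in [(0,0),(.02,0),(-.02,0),(0,.02),(0,-.02)]),key=lambda r:r.cost)
    print('rim',np.round(q.x,4),'sh',np.round(tosh(q.x),4),'cost',q.cost,len(P)); return q.x
E
python3 -c "
from m1 import *
st=bot.sense(); w=snap('wrist'); np.save('w3.npy',w,allow_pickle=True); C=cloud(w); rimfit(C,[*sh(-.015,0)],.0765,.082)
s=snap('side');C=cloud(s); rimfit(C,[*sh(-.015,0)],.0765,.082)
save(w,'w3',scale=.8)
"
```

```text
rim [ 0.5102 -0.1443] sh [-0.0472 -0.0116] cost 5.0740462004474374e-06 2025
rim [ 0.5109 -0.1455] sh [-0.0467 -0.0129] cost 2.025670667134394e-05 149
```

View pics/w3.png

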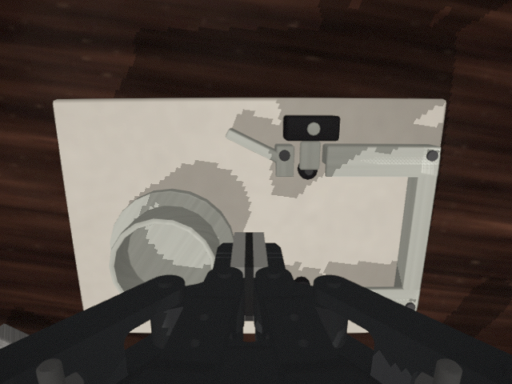

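The pan is still in its start place (175,250) and the fingers (250,280) are beyond it, so the tips passed over the rim. They must be higher than the TCP reading. I will measure the true tip height.

```bash
python3 -c "
from m1 import *
st=bot.sense(); t=st['tool_pos']; print(t)
for n in ['side','wrist','top']:
    s=snap(n); C=cloud(s); d=C[:,:,:2]-t[:2]; m=(abs(d[:,:,0])<.018)&(abs(d[:,:,1])<.02)&(C[:,:,2]>.056)&(C[:,:,2]<.2)
    P=C[m]; print(n,len(P),np.percentile(P[:,2],[0,1,5,50]).round(4), 'xy med of low', np.median(P[P[:,2]<np.percentile(P[:,2],30)],axis=0).round(4), proj(s,[t]).round(1))
    if n=='side': save(s,'s4',(240,190,380,290),4); print(proj(s,[t])-[240,190])
"
```

```text
[ 0.55041298 -0.12704357  0.06309272]
side 1112 [0.0568 0.0592 0.0914 0.1477] xy med of low [ 0.5508 -0.1356  0.1047] [[303.1 244. ]]
[[63.10620886 54.02795476]]
wrist 26752 [0.0561 0.0588 0.0963 0.1584] xy med of low [ 0.5486 -0.1166  0.1213] [[311.9 294.2]]Traceback (most recent call last):
  File "<string>", line 6, in <module>
    P=C[m]; print(n,len(P),np.percentile(P[:,2],[0,1,5,50]).round(4), 'xy med of low', np.median(P[P[:,2]<np.percentile(P[:,2],30)],axis=0).round(4), proj(s,[t]).round(1))
                           ~~~~~~~~~~~~~^^^^^^^^^^^^^^^^^^^
    return _quantile_unchecked(
        a, q, axis, out, overwrite_input, method, keepdims, weights)
    return _ureduce(a,
                    func=_quantile_ureduce_func,
    ...<5 lines>...
                    overwrite_input=overwrite_input,
                    method=method)
    r = func(a, **kwargs)
    result = _quantile(arr,
                       quantiles=q,
    ...<2 lines>...
                       out=out,
                       weights=wgt)
    slices_having_nans = np.isnan(arr[-1, ...])
                                  ~~~^^^^^^^^^
IndexError: index -1 is out of bounds for axis 0 with size 0
```

View pics/s4.png

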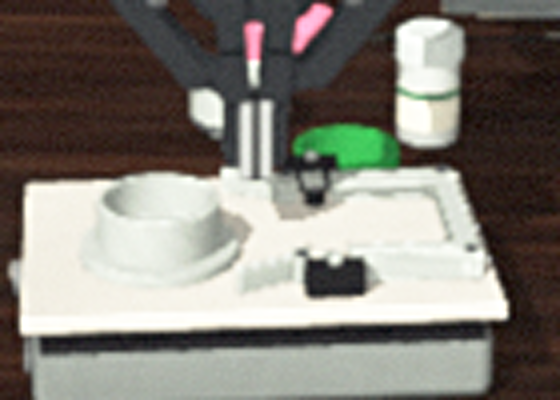

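```bash
python3 -c "
from m1 import *
s=snap('side'); C=cloud(s)
for v in range(224,246,1): print(v, C[v,301].round(4), C[v,305].round(4), s['pixels'][v,301])
w=np.load('w3.npy',allow_pickle=True).item(); C=cloud(w); print()
for v in range(285,345,4): print(v, C[v,305].round(4), C[v,325].round(4))
"
```

```text
224 [ 0.5473 -0.1365  0.1054] [ 0.5542 -0.1365  0.1057] [238 239 235]
225 [ 0.5474 -0.1382  0.1043] [ 0.5543 -0.1373  0.1041] [240 241 237]
226 [ 0.5474 -0.1379  0.1023] [ 0.5542 -0.1361  0.1017] [238 238 234]
227 [ 0.5473 -0.1368  0.0999] [ 0.5543 -0.1367  0.1001] [239 240 236]
228 [ 0.5473 -0.1364  0.0979] [ 0.5543 -0.1369  0.0983] [237 238 234]
229 [ 0.5475 -0.139   0.0971] [ 0.5544 -0.1387  0.0972] [239 240 235]
230 [ 0.5474 -0.1374  0.0945] [ 0.5544 -0.1387  0.0953] [234 235 231]
231 [ 0.5474 -0.1375  0.0927] [ 0.5543 -0.1364  0.0924] [235 235 231]
232 [ 0.5473 -0.1365  0.0904] [ 0.5542 -0.1344  0.0897] [233 235 230]
233 [ 0.5474 -0.137   0.0887] [ 0.5544 -0.1381  0.0894] [228 231 228]
234 [ 0.5473 -0.136   0.0864] [ 0.5543 -0.1366  0.0868] [193 197 193]
235 [ 0.5432 -0.0784  0.0589] [ 0.551  -0.085   0.0621] [224 229 221]
236 [ 0.5436 -0.0844  0.0595] [ 0.5511 -0.0861  0.0605] [238 242 234]
237 [ 0.5434 -0.081   0.056 ] [ 0.5509 -0.0826  0.0569] [233 238 228]
238 [ 0.5435 -0.0832  0.0549] [ 0.551  -0.0844  0.0558] [232 235 225]
239 [ 0.5434 -0.0814  0.0521] [ 0.5509 -0.0821  0.
[... 580 characters left out ...]
1] [ 0.5535 -0.1151  0.0905]
297 [ 0.5465 -0.1161  0.0941] [ 0.5532 -0.1148  0.0951]
301 [ 0.5466 -0.1159  0.0981] [ 0.5532 -0.115   0.0981]
305 [ 0.5466 -0.1158  0.1016] [ 0.553  -0.1148  0.1019]
309 [ 0.5467 -0.1159  0.1046] [ 0.553  -0.1153  0.104 ]
313 [ 0.5467 -0.1159  0.1076] [ 0.553  -0.1154  0.1068]
317 [ 0.5467 -0.1158  0.1107] [ 0.5528 -0.1152  0.1101]
321 [ 0.5468 -0.1158  0.1135] [ 0.5528 -0.1152  0.1129]
325 [ 0.5468 -0.1155  0.1168] [ 0.5526 -0.1149  0.1164]
329 [ 0.5468 -0.1154  0.1195] [ 0.5525 -0.1146  0.1195]
333 [ 0.5469 -0.1157  0.1213] [ 0.5525 -0.115   0.1212]
337 [ 0.547  -0.1163  0.1225] [ 0.5521 -0.1136  0.1262]
341 [ 0.5472 -0.1181  0.1214] [ 0.5521 -0.1139  0.1279]
```

The shut fingertips really end at z = 0.0855 when the TCP reads 0.063, so I must plan with tips 22 mm higher than stated. I will go back over the pan, put the shut fingers into the cup and push.

Emit:
play_rows(increments=[[[0,0,0],[-10,0,0],-1],[[0,0,0],[-12,-10,3],-1],[[0,0,0],[-12,-25,7],-1],[[0,0,0],[-12,-38,10.5],-1],[[0,0,0],[-12,-42,11.5],-1],[[0,0,0],[-12,-42,11.5],-1],[[0,0,0],[-2,-42,11.5],-1],[[0,0,0],[8,-42,11.5],-1],[[0,0,0],[16,-42,11.5],-1],[[0,0,0],[18,-42,11.5],-1],[[0,0,0],[18,-42,11.5],-1],[[0,0,0],[18,-42,11.5],-1]])

```text
time_s: 6.18
tool_pos: [0.5105, -0.1442, 0.0448]
eef_rot: [[-0.001, 0.991, 0.137], [-0.001, 0.137, -0.991], [-1.0, -0.001, 0.0]]
force: [0.4, -0.2, 0.8]
opening: -0.0002
```

```bash
python3 -c "
from m1 import *
st=bot.sense(); t=st['tool_pos'];print(st['time_s'],t,np.round(st['force'],1),tosh(t))
s=snap('side'); C=cloud(s);rimfit(C,t,.0765,.082)
"
```

```text
6.1833 [ 0.51050381 -0.14419644  0.04475955] [ 0.4 -0.2  0.8] [-0.04684291 -0.01152056]
rim [ 0.5101 -0.1439] sh [-0.0472 -0.0112] cost 0.0005742391623874746 172
```

Emit:
play_rows(increments=[[[0,0,0],[0,4,0],-1],[[0,0,0],[0,8,0],-1],[[0,0,0],[0,11,0],-1],[[0,0,0],[0,14,-1.5],-1],[[0,0,0],[0,17,-3],-1],[[0,0,0],[0,20,-4.5],-1],[[0,0,0],[0,23,-6],-1],[[0,0,0],[0,26,-7.5],-1],[[0,0,0],[0,29,-9],-1],[[0,0,0],[0,32,-10.5],-1],[[0,0,0],[0,35,-11.5],-1],[[0,0,0],[0,38,-11.5],-1],[[0,0,0],[0,41,-11.5],-1],[[0,0,0],[0,44,-11.5],-1],[[0,0,0],[0,44,-11.5],-1],[[0,0,0],[0,44,-11.5],-1]])

```text
time_s: 7.57
tool_pos: [0.5528, -0.1267, 0.0451]
eef_rot: [[0.0, 0.991, 0.137], [-0.0, 0.137, -0.991], [-1.0, 0.0, 0.0]]
force: [-0.3, 1.4, 0.2]
opening: -0.0
```

```bash
python3 -c "
from m1 import *
st=bot.sense(); t=st['tool_pos'];print(st['time_s'],t,np.round(st['force'],1),tosh(t))
s=snap('side'); C=cloud(s);rimfit(C,t,.0765,.082)
s=snap('wrist'); C=cloud(s);rimfit(C,t,.0765,.082)
"
```

```text
7.5667 [ 0.55283826 -0.12666306  0.04507458] [-0.3  1.4  0.2] [-2.48829866e-03 -1.86572584e-05]
rim [ 0.544 -0.127] sh [-0.0112  0.0009] cost 0.00045847992992910066 167
rim [ 0.5436 -0.1287] sh [-0.0119 -0.0008] cost 0.004322761454645508 3006
```

Emit:
play_rows(increments=[[[0,0,0],[0,3,0],-1],[[0,0,0],[0,6,0],-1],[[0,0,0],[0,9,0],-1],[[0,0,0],[0,12,0],-1],[[0,0,0],[0,15,0],-1],[[0,0,0],[0,18,0],-1],[[0,0,0],[0,21,0],-1],[[0,0,0],[0,24,0],-1],[[0,0,0],[0,27,0],-1],[[0,0,0],[0,30,0],-1],[[0,0,0],[0,33,0],-1],[[0,0,0],[0,36,0],-1],[[0,0,0],[0,39,0],-1],[[0,0,0],[0,42,0],-1],[[0,0,0],[0,45,0],-1],[[0,0,0],[0,48,0],-1],[[0,0,0],[0,50,0],-1],[[0,0,0],[0,52,0],-1],[[0,0,0],[0,53,0],-1],[[0,0,0],[0,54,0],-1]])

```text
time_s: 9.33
tool_pos: [0.6062, -0.1192, 0.0451]
eef_rot: [[-0.0, 0.991, 0.137], [-0.0, 0.137, -0.991], [-1.0, -0.0, 0.0]]
force: [-1.1, -0.0, 0.4]
opening: -0.0002
```

```bash
python3 -c "
from m1 import *
st=bot.sense(); t=st['tool_pos'];print(st['time_s'],t,np.round(st['force'],1),tosh(t))
s=snap('side'); C=cloud(s);rimfit(C,t,.0765,.082)
s=snap('wrist'); C=cloud(s);rimfit(C,t,.0765,.082)
"
```

```text
9.3333 [ 0.60617301 -0.11920609  0.04508542] [-1.1 -0.   0.4] [ 5.13652210e-02 -1.94178723e-05]
rim [ 0.6002 -0.1201] sh [ 0.0454 -0.    ] cost 0.0004022367432783892 162
rim [ 0.5999 -0.1213] sh [ 0.0449 -0.0012] cost 0.004714587800282898 3147
```

The pan has snapped to x = 45 mm in the shaker frame. I will press a little to confirm the stop, then back off and lift out.

Emit:
play_rows(increments=[[[0,0,0],[0,2,0],-1],[[0,0,0],[0,3,0],-1],[[0,0,0],[0,4,0],-1],[[0,0,0],[0,5,0],-1],[[0,0,0],[0,6,0],-1],[[0,0,0],[0,6,0],-1]])

```text
time_s: 9.93
tool_pos: [0.6105, -0.1187, 0.0449]
eef_rot: [[-0.003, 0.991, 0.137], [0.0, 0.137, -0.991], [-1.0, -0.003, -0.001]]
force: [-7.7, 0.3, 5.5]
opening: -0.0002
```

Emit:
play_rows(increments=[[[0,0,0],[0,-6,0],-1],[[0,0,0],[0,-12,0],-1],[[0,0,0],[-15,-12,0],-1],[[0,0,0],[-45,-12,0],-1],[[0,0,0],[-80,-12,-30],1],[[0,0,0],[-115,-12,-70],1],[[0,0,0],[-115,-12,-70],1],[[0,0,0],[-115,-12,-70],1],[[0,0,0],[-115,-12,-70],1]])

```text
time_s: 10.68
tool_pos: [0.5907, -0.0501, 0.1606]
eef_rot: [[0.002, 0.99, 0.139], [0.001, 0.139, -0.99], [-1.0, 0.002, -0.0]]
force: [-0.6, -0.1, -0.6]
opening: 0.0605
```

```bash
python3 -c "
from m1 import *
st=bot.sense(); t=st['tool_pos'];print(st['time_s'],t,np.round(st['force'],1),tosh(t))
for n in ['side','top','wrist']:
    s=snap(n); C=cloud(s);rimfit(C,[*sh(.045,0)],.0765,.082)
go([.5257,.1267,.12])
"
```

```text
10.6833 [ 0.5907351  -0.0500577   0.16058126] [-0.6 -0.1 -0.6] [0.04565185 0.07060059]
rim [ 0.602  -0.1212] sh [ 0.047  -0.0014] cost 1.3038685964123888e-05 174
rim [ 0.6013 -0.1196] sh [0.0465 0.0003] cost 5.893780777992743e-07 58
rim [ 0.6002 -0.1191] sh [0.0455 0.0009] cost 1.496764239486213e-05 1324
turn [-0.2  0.   0.1] shift [  39.   -39.2 -185.9]
```

Emit:
play_rows(increments=[[[0,0,0],[5,-8,-35],1],[[0,0,0],[10,-16,-72],1],[[0,0,0],[15,-24,-110],1],[[0,0,0],[20,-32,-148],1],[[0,0,0],[24,-38,-175],1],[[0,0,0],[24,-39,-185],1],[[0,0,0],[24,-39,-186],1],[[0,0,0],[24,-39,-186],1],[[0,0,0],[24,-39,-186],1]])

```text
time_s: 11.58
tool_pos: [0.5271, 0.1257, 0.136]
eef_rot: [[0.0, 0.991, 0.134], [-0.001, 0.134, -0.991], [-1.0, 0.0, 0.001]]
force: [0.3, -0.5, -1.0]
opening: 0.0856
```

```bash
python3 -c "
from m1 import *
st=bot.sense(); t=st['tool_pos'];print(st['time_s'],t,np.round(st['force'],1),st['opening'])
s=snap('wrist'); np.save('w5.npy',s,allow_pickle=True); C=cloud(s); q=rimfit(C,(.5257,.1267),.027,.034)
for p in [(.5257,.1267,.03)]: print(proj(s,[p]))
go([*q,.05]);
d=C[:,:,:2]-t[:2]; m=(np.hypot(d[:,:,0],d[:,:,1])<.07)&(C[:,:,2]>.1); print('tip z',np.percentile(C[m][:,2],[0,.5,2]).round(4))
save(s,'w5',scale=.8)
"
```

```text
11.5833 [0.52712522 0.1256567  0.1360191 ] [ 0.3 -0.5 -1. ] 0.08555891870470675
rim [0.5246 0.1273] sh [0.0047 0.2554] cost 1.0403501777853218e-05 1135
[[309.85370961 232.78201311]]
turn [-0.3  0.1 -0. ] shift [86.1 -2.3 -2. ]
tip z [0.1692 0.1733 0.1786]
```

View pics/w5.png

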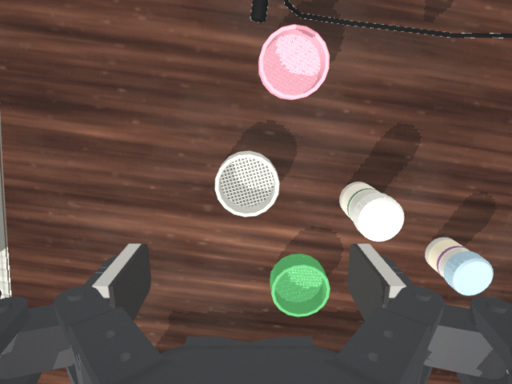

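The view confirms the steel sieve at (247,184), with green at (299,285) and pink at (294,62). The open tips lie 34 mm above the TCP. I will descend and grip.

Emit:
play_rows(increments=[[[0,0,0],[25,-2,-2],1],[[0,0,0],[55,-2,-2],1],[[0,0,0],[85,-2,-2],1],[[0,0,0],[115,-2,-2],1],[[0,0,0],[138,-2,-2],1],[[0,0,0],[149,-2,-2],1],[[0,0,0],[154,-2,-2],1],[[0,0,0],[154,-2,-2],1],[[0,0,0],[154,-2,-2],0.2],[[0,0,0],[154,-2,-2],0],[[0,0,0],[154,-2,-2],-0.3],[[0,0,0],[154,-2,-2],-1],[[0,0,0],[154,-2,-2],-1],[[0,0,0],[154,-2,-2],-1],[[0,0,0],[154,-2,-2],-1]], force=40)

```text
time_s: 12.88
tool_pos: [0.5252, 0.1302, -0.0162]
eef_rot: [[0.002, 0.991, 0.137], [0.001, 0.137, -0.991], [-1.0, 0.002, -0.001]]
force: [-1.7, -0.3, 8.1]
opening: 0.0519
```

```bash
python3 -c "
from m1 import *
st=bot.sense(); t=st['tool_pos'];print(st['time_s'],t,np.round(st['force'],1),st['opening'])
"
```

```text
12.8833 [ 0.52524091  0.13022723 -0.0162017 ] [-1.7 -0.3  8.1] 0.051902377608452024
```

Emit:
play_rows(increments=[[[0,0,0],[-5,0,0],-1],[[0,0,0],[-20,0,0],-1],[[0,0,0],[-50,0,0],-1],[[0,0,0],[-85,0,0],-1],[[0,0,0],[-120,0,0],-1],[[0,0,0],[-135,0,0],-1],[[0,0,0],[-138,0,0],-1],[[0,0,0],[-138,0,0],-1],[[0,0,0],[-138,0,0],-1]])

```text
time_s: 13.63
tool_pos: [0.5235, 0.1299, 0.1195]
eef_rot: [[-0.001, 0.99, 0.138], [-0.0, 0.138, -0.99], [-1.0, -0.001, -0.0]]
force: [-0.3, -0.5, -1.5]
opening: 0.052
```

```bash
python3 -c "
from m1 import *
st=bot.sense(); t=st['tool_pos'];print(st['time_s'],t,np.round(st['force'],1),st['opening'])
for n in ['wrist','side']:
    s=snap(n); C=cloud(s); z=t[2]+.0162+.03
    q=rimfit(C,t,z-.004,z+.003,R=.035); print('rel',(q-t[:2]).round(4))
    np.save('w6'+n+'.npy',s,allow_pickle=True)
go([.601,-.120,.11])
"
```

```text
13.6333 [0.52349748 0.12994623 0.11949267] [-0.3 -0.5 -1.5] 0.052022784822205737
rim [0.5234 0.128 ] sh [0.0036 0.2563] cost 0.0019899584036979106 6714
rel [-0.0001 -0.002 ]
rim [0.5229 0.1244] sh [0.0026 0.2527] cost 0.00010963110967865367 153
rel [-0.0006 -0.0056]
turn [-0.1  0.   0.1] shift [  8.9  42.8 258. ]
```

```bash
python3 -c "
from m1 import *
st=bot.sense(); t=st['tool_pos']; z=t[2]+.0162+.03
for n in ['wrist','side']:
    s=np.load('w6'+n+'.npy',allow_pickle=True).item(); C=cloud(s); d=C[:,:,:2]-t[:2]; a=d@ex; b=d@ey
    m=(abs(a)<.021)&(abs(b)<.04)&(C[:,:,2]>z-.02)&(C[:,:,2]<z+.004)
    zz=C[m][:,2]-z; print(n,np.percentile(zz,[1,50,95,99]).round(4), 'b range',np.percentile(b[m],[0.5,2,98,99.5]).round(4))
    C2=C.copy(); C2[abs(a)>.021]=9
    q=rimfit(C2,t,z-.005,z+.003,R=.04); d=q-t[:2]; print('rel sh',(d@ex).round(4),(d@ey).round(4))
"
```

```text
wrist [-0.0195 -0.0172  0.0016  0.0022] b range [-0.0274 -0.0268  0.0237  0.024 ]
rim [0.5234 0.1274] sh [0.0036 0.2557] cost 4.6359212517367434e-05 4718
rel sh -0.0 -0.0022
side [-0.0194 -0.0068  0.0011  0.0018] b range [-0.034  -0.0327  0.0227  0.0242]
rim [0.5223 0.1245] sh [0.002 0.253] cost 3.8363158148505385e-05 134
rel sh -0.0016 -0.005
```

```bash
python3 -c "
from m1 import *
go([*sh(.0457,.003),.12]); go([*sh(.0457,.003),.075])"
```

```text
turn [-0.1  0.   0.1] shift [ -1.1  42.4 254.9]
turn [-0.1  0.   0.1] shift [ 43.9  42.5 254.8]
```

Emit:
play_rows(increments=[[[0,0,0],[0,3,15],-1],[[0,0,0],[0,8,45],-1],[[0,0,0],[0,14,80],-1],[[0,0,0],[0,20,115],-1],[[0,0,0],[0,26,150],-1],[[0,0,0],[0,32,185],-1],[[0,0,0],[0,38,220],-1],[[0,0,0],[0,41,243],-1],[[0,0,0],[0,42.5,253],-1],[[0,0,0],[0,42.5,255],-1],[[0,0,0],[15,42.5,255],-1],[[0,0,0],[30,42.5,255],-1],[[0,0,0],[38,42.5,255],-1],[[0,0,0],[38,42.5,255],-1],[[0,0,0],[38,42.5,255],-1],[[0,0,0],[38,42.5,255],-1]])

```text
time_s: 15.07
tool_pos: [0.6016, -0.1163, 0.0827]
eef_rot: [[0.001, 0.99, 0.138], [0.0, 0.138, -0.99], [-1.0, 0.001, 0.0]]
force: [0.7, -0.4, -0.3]
opening: 0.0524
```

```bash
python3 -c "
from m1 import *
st=bot.sense(); t=st['tool_pos'];print(st['time_s'],t,np.round(st['force'],1),tosh(t))
s=snap('side'); np.save('s7.npy',s,allow_pickle=True); save(s,'s7',(270,170,370,250),7)
C=cloud(s); S=tosh(C)
for nm,z0,z1 in [('pan cup',.062,.078),('sieve frame',t[2]+.0162+.010,t[2]+.0162+.029)]:
    m=(C[:,:,2]>z0)&(C[:,:,2]<z1)&(abs(S[:,:,0]-.045)<.06)&(S[:,:,1]<-.005)&(S[:,:,1]>-.032)
    v,u=np.nonzero(m)
    L=[];
    for r in np.unique(v):
        k=u[v==r]; print(nm,r,k.min(),k.max(),len(k), S[r,k].min(0).round(4),S[r,k].max(0).round(4))
"
```

```text
15.0667 [ 0.60156662 -0.11627159  0.08274407] [ 0.7 -0.4 -0.3] [0.04720959 0.00352471]
pan cup 238 318 347 3 [ 0.0206 -0.011 ] [ 0.0722 -0.0076]
pan cup 239 318 346 4 [ 0.0208 -0.0145] [ 0.0694 -0.0067]
pan cup 240 318 347 9 [ 0.0209 -0.0197] [ 0.0726 -0.0058]
pan cup 241 318 346 15 [ 0.021  -0.0234] [ 0.0699 -0.0053]
pan cup 242 318 346 27 [ 0.0209 -0.0272] [ 0.0698 -0.0067]
pan cup 243 318 356 33 [ 0.0208 -0.0277] [ 0.0887 -0.0062]
pan cup 244 318 357 35 [ 0.021  -0.0297] [ 0.0899 -0.0064]
pan cup 245 318 357 35 [ 0.0207 -0.0284] [ 0.0898 -0.0089]
pan cup 246 315 358 35 [ 0.0155 -0.0271] [ 0.0904 -0.0077]
pan cup 247 319 358 32 [ 0.0221 -0.0287] [ 0.0895 -0.0128]
pan cup 248 320 358 30 [ 0.0236 -0.0289] [ 0.089  -0.0165]
pan cup 249 323 358 20 [ 0.0284 -0.0319] [ 0.0884 -0.0209]
pan cup 250 325 344 7 [ 0.0314 -0.0311] [ 0.0641 -0.0252]
sieve frame 211 319 352 5 [ 0.0219 -0.0074] [ 0.0794 -0.0052]
sieve frame 212 316 352 10 [ 0.0165 -0.0123] [ 0.0793 -0.0051]
sieve frame 213 316 352 14 [ 0.0167 -0.0158] [ 0.0792 -0.0063]
sieve frame 214 312 355 22 [ 0.0099 -0.0223] [ 0.0848 -0.005 ]
sieve frame 215 316 352 32 [ 0.0167 -0.027 ] [ 0.0796 -0.0065]
sieve frame 216 316 352 37 [ 0.0168 -0.0282] [ 0.0797 -0.0062]
sieve frame 217 316 352 37 [ 0.0167 -0.028 ] [ 0.0796 -0.0051]
sieve frame 218 317 352 35 [ 0.0187 -0.0276] [ 0.0795 -0.0055]
sieve frame 219 316 351 35 [ 0.0169 -0.0298] [ 0.0782 -0.0056]
sieve frame 220 316 352 37 [ 0.0168 -0.0288] [ 0.0794 -0.0052]
sieve frame 221 317 347 30 [ 0.0186 -0.0272] [ 0.0699 -0.0071]
sieve frame 222 320 347 28 [ 0.0231 -0.0275] [ 0.0697 -0.0119]
sieve frame 223 321 346 26 [ 0.0246 -0.0274] [ 0.0676 -0.0167]
sieve frame 224 324 343 19 [ 0.0293 -0.0288] [ 0.062  -0.0207]
sieve frame 225 329 339 10 [ 0.0375 -0.028 ] [ 0.0546 -0.0247]
```

View pics/s7.png

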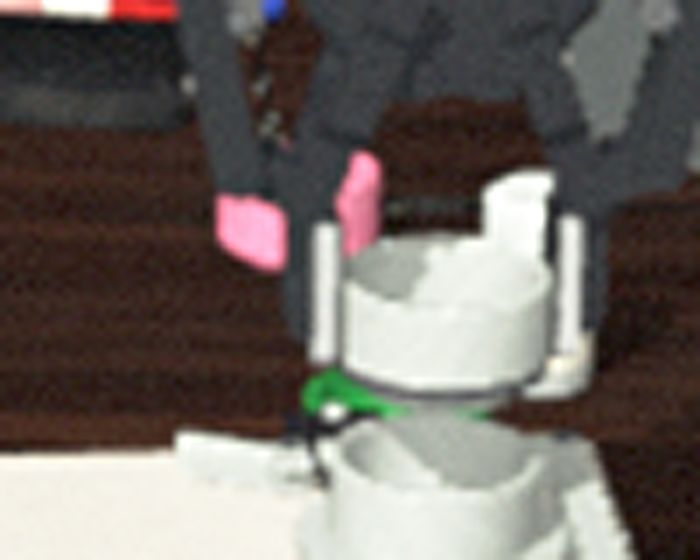

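The side crop shows the sieve held level (centre 447,330) over the pan (centre about 437,460), roughly 1.5 mm too far +x. This agrees with the TCP reading, so I will correct it and lower slowly.

Emit:
play_rows(increments=[[[0,0,0],[3,-1.5,0.5],-1],[[0,0,0],[8,-1.5,0.5],-1],[[0,0,0],[12,-1.5,0.5],-1],[[0,0,0],[15,-1.5,0.5],-1],[[0,0,0],[16,-1.5,0.5],-1],[[0,0,0],[16,-1.5,0.5],-1],[[0,0,0],[16,-1.5,0.5],-1]])

```text
time_s: 15.7
tool_pos: [0.5998, -0.1177, 0.0661]
eef_rot: [[-0.0, 0.991, 0.137], [-0.0, 0.137, -0.991], [-1.0, -0.0, 0.0]]
force: [0.4, 0.8, -1.7]
opening: 0.0522
```

Emit:
play_rows(increments=[[[0,0,0],[1.5,0,0],-1],[[0,0,0],[3,0,0],-1],[[0,0,0],[4.5,0,0],-1],[[0,0,0],[5.5,0,0],-1],[[0,0,0],[6.5,0,0],-1],[[0,0,0],[7.5,0,0],-1],[[0,0,0],[7.5,0,0],-1]])

```text
time_s: 16.28
tool_pos: [0.5997, -0.1176, 0.0584]
eef_rot: [[-0.0, 0.991, 0.137], [-0.0, 0.137, -0.991], [-1.0, -0.0, 0.0]]
force: [-0.6, -0.1, -1.3]
opening: 0.0522
```

Emit:
play_rows(increments=[[[0,0,0],[0.7,0,0],-1],[[0,0,0],[1.4,0,0],-1],[[0,0,0],[2,0,0],-1],[[0,0,0],[2,0,0],-1]])

```text
time_s: 16.62
tool_pos: [0.5997, -0.1176, 0.0569]
eef_rot: [[-0.0, 0.991, 0.137], [0.0, 0.137, -0.991], [-1.0, -0.0, -0.0]]
force: [-2.2, 0.9, 2.2]
opening: 0.0517
```

Emit:
play_rows(increments=[[[0,0,0],[0.3,0,0],-1],[[0,0,0],[0.3,0,0],0.3],[[0,0,0],[0.3,0,0],0.5],[[0,0,0],[0.3,0,0],0.7],[[0,0,0],[0.3,0,0],1],[[0,0,0],[0.3,0,0],1],[[0,0,0],[-10,0,0],1],[[0,0,0],[-35,0,0],1],[[0,0,0],[-70,0,0],1],[[0,0,0],[-100,0,0],1],[[0,0,0],[-110,0,0],1],[[0,0,0],[-110,0,0],1],[[0,0,0],[-110,0,0],1]])

```text
time_s: 17.7
tool_pos: [0.6, -0.1175, 0.1671]
eef_rot: [[0.001, 0.991, 0.137], [0.0, 0.137, -0.991], [-1.0, 0.001, -0.0]]
force: [-0.1, 0.6, -0.3]
opening: 0.0855
```

```bash
python3 -c "
from m1 import *
st=bot.sense(); t=st['tool_pos'];print(st['time_s'],t,np.round(st['force'],1),tosh(t))
for n in ['wrist','top','side']:
    s=snap(n); C=cloud(s); q=rimfit(C,[*sh(.045,0)],.098,.107,R=.05)
    if n=='wrist': np.save('w8.npy',s,allow_pickle=True)
    d=np.hypot(*(C[:,:,:2]-q).transpose(2,0,1)); a=(C[:,:,:2]-q)
    m=(d>.0235)&(d<.0275)&(C[:,:,2]>.095)&(C[:,:,2]<.112); P=C[m]; A=np.c_[P[:,:2]-q,np.ones(len(P))]
    k=np.linalg.lstsq(A,P[:,2],rcond=None)[0]; print(n,'rim z',k[2].round(4),'tilt deg',np.degrees(k[:2]).round(2),len(P))
go([.5163,-.3705,.12])
"
```

```text
17.7 [ 0.60000744 -0.11750242  0.16714675] [-0.1  0.6 -0.3] [0.04549498 0.00252165]
rim [ 0.5996 -0.1202] sh [ 0.0447 -0.0001] cost 2.259916092297996e-05 1765
wrist rim z 0.1022 tilt deg [-0.19  1.19] 1909
rim [ 0.5999 -0.1201] sh [0.045 0.   ] cost 0.0 0
top rim z 0.0 tilt deg [0. 0.] 0
rim [ 0.6007 -0.1223] sh [ 0.0455 -0.0023] cost 3.0500227429022324e-05 239
side rim z 0.1004 tilt deg [0.47 0.37] 267
turn [-0.1 -0.   0.1] shift [  45.4 -116.6  239.5]
```

The sieve is seated: its rim is at z = 0.102 against an expected 0.103, level within about 1°. Next is the lid.

Emit:
play_rows(increments=[[[0,0,0],[0,-15,30],0],[[0,0,0],[0,-32,65],0],[[0,0,0],[0,-49,100],0],[[0,0,0],[5,-66,135],0],[[0,0,0],[12,-83,170],0],[[0,0,0],[20,-100,205],0],[[0,0,0],[28,-113,230],0],[[0,0,0],[35,-116.5,239],0],[[0,0,0],[35,-116.5,239.5],0],[[0,0,0],[35,-116.5,239.5],0],[[0,0,0],[35,-116.5,239.5],0]])

```text
time_s: 18.77
tool_pos: [0.5182, -0.369, 0.1312]
eef_rot: [[-0.001, 0.99, 0.139], [0.001, 0.139, -0.99], [-1.0, -0.0, -0.001]]
force: [0.2, 0.2, 0.2]
opening: 0.0427
```

```bash
python3 -c "
from m1 import *
st=bot.sense(); t=st['tool_pos'];print(st['time_s'],t,np.round(st['force'],1),st['opening'])
s=snap('wrist'); np.save('w9.npy',s,allow_pickle=True); save(s,'w9',scale=.8)
C=cloud(s); d=np.hypot(C[:,:,0]-.5163,C[:,:,1]+.3705)
for nm,z0,z1 in [('disc',.0075,.0125),('knob',.028,.034)]:
    P=C[(d<.045 if nm=='disc' else d<.02)&(C[:,:,2]>z0)&(C[:,:,2]<z1)]; c,r=cv2.minEnclosingCircle(P[:,:2].astype(np.float32)); print(nm,np.round(c,4),round(r,4),len(P),np.median(P[:,2]))
m=(np.hypot(C[:,:,0]-t[0],C[:,:,1]-t[1])<.12)&(C[:,:,2]>.015)&(C[:,:,2]<.08)&(d>.03); P=C[m]; 
if len(P): print('obst',P.min(0),P.max(0), 'nearest to lid',d[m].min())
"
```

```text
18.7667 [ 0.51820137 -0.36899517  0.13118829] [0.2 0.2 0.2] 0.04272214100499809
disc [ 0.5141 -0.3707] 0.027 3559 0.010766059978960796
knob [ 0.5141 -0.3707] 0.0102 689 0.03146027003207158
obst [ 0.57777335 -0.41636392  0.01502376] [ 0.63816653 -0.33656695  0.03461346] nearest to lid 0.061691813806461646
```

View pics/w9.png

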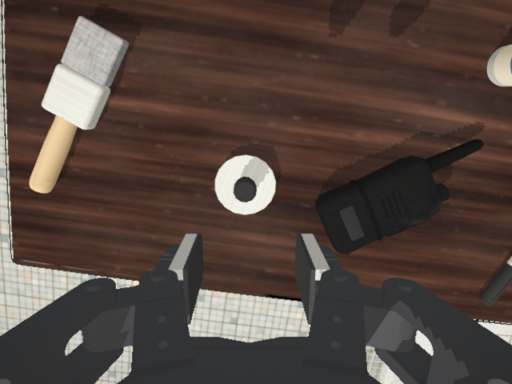

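The lid is at (245,186) and the radio's corner at (320,205) is 62 mm away, clear of the half-open fingers.

Emit:
play_rows(increments=[[[0,0,0],[20,-2.5,0],0],[[0,0,0],[50,-2.5,0],0],[[0,0,0],[75,-2.5,0],0],[[0,0,0],[90,-2.5,0],0],[[0,0,0],[90,-2.5,0],0],[[0,0,0],[90,-2.5,0],0],[[0,0,0],[90,-2.5,0],0]])

```text
time_s: 19.4
tool_pos: [0.516, -0.3709, 0.0431]
eef_rot: [[0.002, 0.99, 0.138], [-0.001, 0.138, -0.99], [-1.0, 0.002, 0.001]]
force: [0.5, -0.1, 1.2]
opening: 0.0426
```

```bash
python3 -c "
from m1 import *
st=bot.sense(); t=st['tool_pos'];print(st['time_s'],t)
go([.5141,-.3707,-.007])"
```

```text
19.4 [ 0.51602654 -0.37093043  0.0431081 ]
turn [ 0.   0.1 -0.1] shift [50.1 -2.  -0.5]
```

Emit:
play_rows(increments=[[[0,0,0],[20,-1.5,-0.5],0],[[0,0,0],[38,-1.5,-0.5],0],[[0,0,0],[47,-1.5,-0.5],0],[[0,0,0],[50,-1.5,-0.5],0],[[0,0,0],[50,-1.5,-0.5],0],[[0,0,0],[50,-1.5,-0.5],-0.3],[[0,0,0],[50,-1.5,-0.5],-0.6],[[0,0,0],[50,-1.5,-0.5],-1],[[0,0,0],[50,-1.5,-0.5],-1],[[0,0,0],[50,-1.5,-0.5],-1],[[0,0,0],[50,-1.5,-0.5],-1]], force=40)

```text
time_s: 20.32
tool_pos: [0.514, -0.3714, -0.0069]
eef_rot: [[0.002, 0.991, 0.137], [-0.001, 0.137, -0.991], [-1.0, 0.002, 0.001]]
force: [-1.7, 2.2, 6.5]
opening: 0.018
```

Emit:
play_rows(increments=[[[0,0,0],[-3,0,0],-1],[[0,0,0],[-15,0,0],-1],[[0,0,0],[-45,0,0],-1],[[0,0,0],[-80,0,0],-1],[[0,0,0],[-120,0,0],-1],[[0,0,0],[-150,0,0],-1],[[0,0,0],[-155,0,0],-1],[[0,0,0],[-155,0,0],-1],[[0,0,0],[-155,0,0],-1]])

```text
time_s: 21.07
tool_pos: [0.5132, -0.3706, 0.1468]
eef_rot: [[0.0, 0.991, 0.137], [0.0, 0.137, -0.991], [-1.0, 0.0, -0.0]]
force: [-1.3, 0.2, -1.0]
opening: 0.0176
```

```bash
python3 -c "
from m1 import *
st=bot.sense(); t=st['tool_pos'];print(st['time_s'],t,np.round(st['force'],1),st['opening'])
s=snap('wrist'); np.save('w10.npy',s,allow_pickle=True)
C=cloud(s); d=np.hypot(C[:,:,0]-t[0],C[:,:,1]-t[1]); zt=t[2]+.007+.010
P=C[(d<.035)&(abs(C[:,:,2]-zt)<.004)]; print(len(P),np.percentile(P[:,2],[5,50,95])-zt)
rimfit(C,t,zt-.003,zt+.003,R=.035,rin=.0,rout=.027)
c,r=cv2.minEnclosingCircle(P[:,:2].astype(np.float32)); print(np.round(c,4),r,'rel',np.round(c-t[:2],4), 'sh',tosh(c)-tosh(t))
go([*sh(.045,0),.148]); print(tosh([.5999,-.1202]))
"
```

```text
21.0667 [ 0.51318891 -0.37059667  0.14676656] [-1.3  0.2 -1. ] 0.01762082710169821
6704 [-0.00051801  0.00062983  0.00168608]
rim [ 0.5125 -0.3701] sh [-0.0761 -0.2355] cost 2.1796110380805265e-07 6662
[ 0.5129 -0.3702] 0.02739158272743225 rel [-0.0003  0.0004] sh [-0.00027241  0.00048251]
turn [-0.1 -0.1  0.1] shift [  -2.1  120.7 -235.9]
[ 0.04501502 -0.00013506]
```

Emit:
play_rows(increments=[[[0,0,0],[0,8,-15],-1],[[0,0,0],[0,22,-43],-1],[[0,0,0],[0,38,-75],-1],[[0,0,0],[0,54,-107],-1],[[0,0,0],[0,70,-139],-1],[[0,0,0],[0,86,-170],-1],[[0,0,0],[0,102,-201],-1],[[0,0,0],[0,114,-224],-1],[[0,0,0],[0,120,-234],-1],[[0,0,0],[0,120.5,-235.5],-1],[[0,0,0],[12,120.5,-235.5],-1],[[0,0,0],[25,120.5,-235.5],-1],[[0,0,0],[30,120.5,-235.5],-1],[[0,0,0],[30,120.5,-235.5],-1],[[0,0,0],[30,120.5,-235.5],-1]])

```text
time_s: 22.37
tool_pos: [0.5994, -0.1224, 0.1159]
eef_rot: [[-0.001, 0.991, 0.135], [-0.0, 0.135, -0.991], [-1.0, -0.001, 0.0]]
force: [0.0, -0.0, -0.2]
opening: 0.0178
```

```bash
python3 -c "
from m1 import *
st=bot.sense(); t=st['tool_pos'];print(st['time_s'],t,np.round(st['force'],1),tosh(t))
go([*sh(.045,-.0005),.10])
s=snap('side'); save(s,'s11',(280,160,380,260),6)
"
```

```text
22.3667 [ 0.59937953 -0.12237094  0.11589542] [ 0.  -0.  -0.2] [ 0.04419893 -0.002213  ]
turn [-0.2  0.   0.1] shift [15.9  0.8 -1.7]
```

View pics/s11.png

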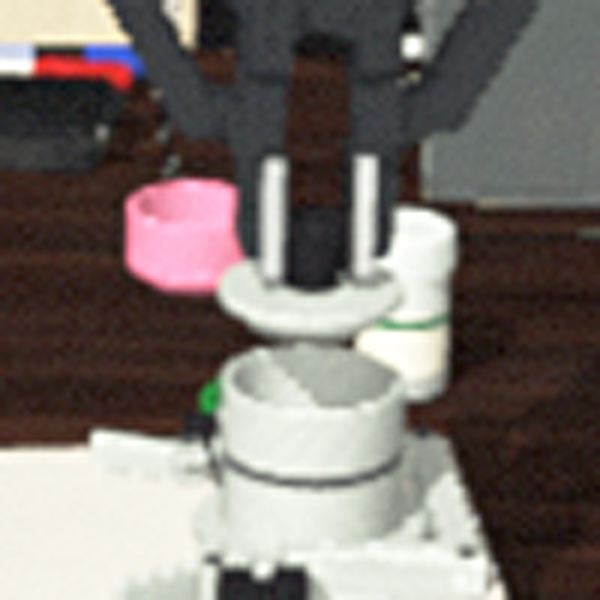

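The lid (centre 310,295) is level over the seated sieve (centre 311,420), and the sieve sits flat on the pan. I will lower it.

Emit:
play_rows(increments=[[[0,0,0],[3,0.5,-1],-1],[[0,0,0],[8,0.5,-1],-1],[[0,0,0],[12,0.5,-1],-1],[[0,0,0],[14,0.5,-1],-1],[[0,0,0],[14,0.5,-1],-1],[[0,0,0],[14,0.5,-1],-1]])

```text
time_s: 22.92
tool_pos: [0.6005, -0.1199, 0.1025]
eef_rot: [[-0.0, 0.991, 0.137], [-0.0, 0.137, -0.991], [-1.0, -0.0, 0.0]]
force: [-0.2, -0.7, -1.0]
opening: 0.0176
```

```bash
python3 -c "
from m1 import *
st=bot.sense(); t=st['tool_pos'];print(st['time_s'],t,np.round(st['force'],1),tosh(t))"
```

```text
22.9167 [ 0.60053592 -0.11994607  0.10248155] [-0.2 -0.7 -1. ] [4.56799700e-02 2.83617273e-05]
```

Emit:
play_rows(increments=[[[0,0,0],[2,-0.5,0],-1],[[0,0,0],[4,-0.5,0],-1],[[0,0,0],[5.5,-0.5,0],-1],[[0,0,0],[7,-0.5,0],-1],[[0,0,0],[8,-0.5,0],-1],[[0,0,0],[9,-0.5,0],-1],[[0,0,0],[10,-0.5,0],-1],[[0,0,0],[11,-0.5,0],-1],[[0,0,0],[11,-0.5,0],-1]])

```text
time_s: 23.67
tool_pos: [0.6, -0.12, 0.0914]
eef_rot: [[-0.0, 0.991, 0.137], [-0.0, 0.137, -0.991], [-1.0, -0.0, -0.0]]
force: [-0.5, 0.9, -0.8]
opening: 0.018
```

Emit:
play_rows(increments=[[[0,0,0],[0.7,0,0],-1],[[0,0,0],[1.3,0,0],-1],[[0,0,0],[1.8,0,0],-1],[[0,0,0],[1.8,0,0],-1]])

```text
time_s: 24.0
tool_pos: [0.6002, -0.1201, 0.0901]
eef_rot: [[0.0, 0.991, 0.137], [0.0, 0.137, -0.991], [-1.0, 0.0, -0.0]]
force: [-1.8, -0.3, 2.6]
opening: 0.018
```

Contact came at the expected seat height (TCP 0.090). I will release, lift and check.

Emit:
play_rows(increments=[[[0,0,0],[0,0,0],-0.7],[[0,0,0],[0,0,0],-0.4],[[0,0,0],[0,0,0],0],[[0,0,0],[0,0,0],0],[[0,0,0],[0,0,0],0],[[0,0,0],[-10,0,0],0],[[0,0,0],[-35,0,0],0],[[0,0,0],[-70,0,0],0],[[0,0,0],[-100,0,20],0],[[0,0,0],[-120,0,50],0],[[0,0,0],[-120,0,50],0],[[0,0,0],[-120,0,50],0],[[0,0,0],[-120,0,50],0]])

```text
time_s: 25.08
tool_pos: [0.6068, -0.1694, 0.2098]
eef_rot: [[-0.0, 0.991, 0.137], [0.0, 0.137, -0.991], [-1.0, -0.0, -0.0]]
force: [0.3, 0.5, -0.5]
opening: 0.0428
```

```bash
python3 -c "
from m1 import *
st=bot.sense(); t=st['tool_pos'];print(st['time_s'],t,np.round(st['force'],1),st['opening'])
q=np.array(sh(.045,0))
for n in ['wrist','side']:
    s=snap(n); C=cloud(s); d=np.hypot(C[:,:,0]-q[0],C[:,:,1]-q[1])
    P=C[(d>.012)&(d<.027)&(abs(C[:,:,2]-.107)<.008)]; A=np.c_[P[:,:2]-q,np.ones(len(P))]; k=np.linalg.lstsq(A,P[:,2],rcond=None)[0]
    c,r=cv2.minEnclosingCircle(P[:,:2].astype(np.float32)); print(n,'disc z',k[2].round(4),'tilt',np.degrees(k[:2]).round(2),len(P),np.round(c,4),r)
    K=C[(d<.013)&(C[:,:,2]>.120)&(C[:,:,2]<.14)]; print('knob',K.mean(0).round(4),np.percentile(K[:,2],95))
    print('flange/pan'); 
    if n=='side': save(s,'s12',(230,160,430,310),4)
s=snap('top'); C=cloud(s)
for nm,u,v in [('va',247,175),('vb',403,174),('vc',225,222)]:
    P=C[v-20:v+20,u-20:u+20].reshape(-1,3); P=P[(P[:,2]>.045)&(P[:,2]<.08)]; print(nm,len(P),cv2.minEnclosingCircle(P[:,:2].astype(np.float32)) if len(P) else '')
"
```

```text
25.0833 [ 0.60684614 -0.16938605  0.20983369] [ 0.3  0.5 -0.5] 0.04282820702813024
wrist disc z 0.1078 tilt [-0.14  0.19] 4457 [ 0.5997 -0.1201] 0.0270713958889246
knob [ 0.5995 -0.1193  0.1284] 0.1298434343897413
flange/pan
side disc z 0.1076 tilt [1.48 4.05] 254 [ 0.5998 -0.1201] 0.026984402909874916
knob [ 0.6005 -0.125   0.1263] 0.12997856371016542
flange/pan
va 250 ((0.726367712020874, 0.07937730103731155), 0.01817166805267334)
vb 0 
vc 274 ((0.6302653551101685, 0.12241407483816147), 0.01847037300467491)
```

View pics/s12.png

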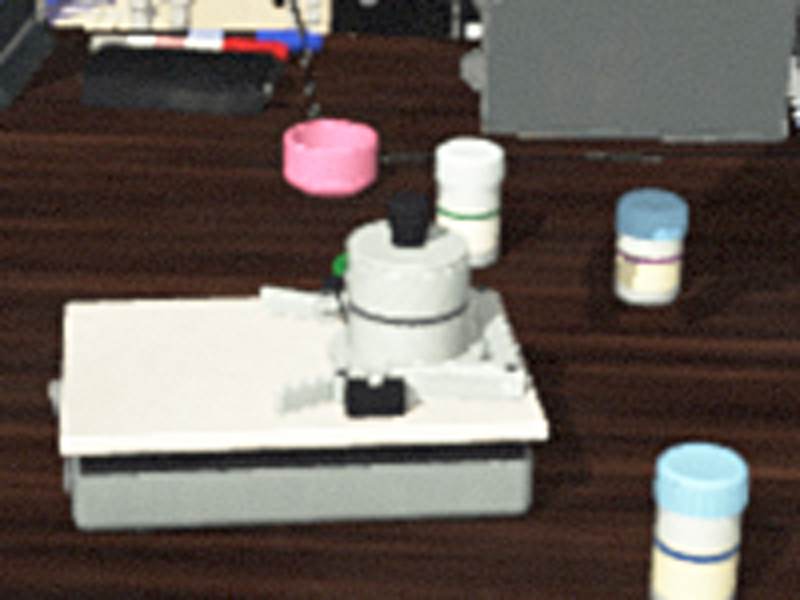

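The picture shows the stack flat at (408,290) in the pocket, and all three vials standing: (470,200), (650,245) and (700,520). Vial_b had no reading from the top view, probably because the arm was over it. I will hand in.

```bash
python3 -c "
from h import *
print(bot.hand_in())"
```

```text
the job is handed in; nothing more can be done
None
```

The shaker is ready and the job is handed in, at about 25 s on the robot's clock. The pan is home against the rear stop, the sieve is seated on it, and the lid is seated on the sieve.

**What I did:** I pushed the pan in from inside its cup with the fingers shut. It passed the rollers and met the stop with about 8 N. I then set the sieve on the pan and the lid on the sieve, each lowered slowly with only a few newtons of contact.

**Last checks:**

| Check | Measured | Expected |
|---|---|---|
| Top of the lid's disc, z | 0.1078 m | 0.107 m |
| Tilt of the lid, wrist view | under 0.3° | 0° |
| Sieve rim before the lid went on, z | 0.102 m | 0.103 m |
| Stack position from the shaker's origin, along x | about 45 mm | 45 mm |

Vial_a and vial_c are within 1 mm of where they started, and the side picture shows all three vials standing.

**What failed or disagreed:**
- **First grasp:** it missed the pan without moving it, because the fingertips are about 22 mm higher than the TCP reading says. I measured this and allowed for it afterwards.
- **Side camera:** it reads 2 mm or so off in y, and its coarse depth gave a lid tilt of up to 4°. The wrist view and the side picture both show the lid flat, so I trusted those.
- **Vial_b:** its position could not be measured from the top view at the end, probably because the arm was in the way, so for that vial I only have the side picture.

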